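Balance a flange against known weights

TASK

The aluminium flange in the left pan of the balance weighs 300 g. Put the 100 g weight (yellow band) and the 200 g weight (blue band) into the empty right pan, setting each down on the pan rather than dropping it, so that the beam comes level, and let go.

Things in the scene. Friction and masses are not known exactly. Their poses are not given: they have to be found in the camera images.
- w100_mid (a point): The 100 g weight: an upright round steel knob weight with yellow band and top, 26 mm in diameter over its lower 18 mm, then a neck and a 22 mm head, 30 mm high in all, standing on the bench. The point is its centre, 15 mm above its underside. Similar weights with red (500 g, 44 mm across) and green (50 g, 21 mm) bands stand in the same row, in any order, as bystanders.
- w200_mid (a point): The 200 g weight: the same shape with a blue band and blue top, 32 mm in diameter over its lower 23 mm, a 27 mm head, 38 mm high in all, standing upright on the bench. The point is its centre, on its axis 19 mm above its underside.
- weight_pan: The empty right pan (seen from the robot) of the equal-arm balance: a round steel dish, floor 116 mm in diameter, rim 8 mm above it. Origin: centre of the floor's upper surface; z up, y towards the flange's pan, 240 mm away. The floor is 87 mm above the bench while up at its stop (also with either weight alone), 75 mm when level; it stays horizontal. A needle between the pans is 110 mm high.
- beam (a joint): Tilt of the balance's beam in rad: 0 is level, -0.1 is the start (flange side down at its stop), +0.1 is the weight side down at its stop. With 300 g against the flange it settles near 0 in about a second; a load wrong by 50 g or more goes to a stop.
Things that resemble listed ones, but are neither listed nor needed, are in the scene too. Leave any orange or purple look-alike of the part that bears w100_mid alone.

How it is judged:
By the outcome, as a careful person would: the job done as asked, in the order asked, and still so for the second after the job is handed in, with the robot touching nothing.
It also fails if it takes over 58 s, if anything falls off the work surface, if the arm or the gripper's body presses on something with over 40 N, if the wrist force passes 120 N, or if a joint passes its speed limit or range.

ROBOT

A 7-joint arm with a two-finger parallel gripper is mounted at the origin on the work surface. World frame = base frame: x ahead of the robot, y to its left, z up, the work surface at z = 0. Lengths are in mm, angles in rad, forces in N, time in s.
With the tool pointing down it reaches from about 400 to 875 mm from the base axis. Payload 4.4 kg.
Tool frame: the origin (TCP) lies where the fingers leave the gripper's body, on its centre line; the fingertips stand 73 mm ahead of it and the grasp point (between the pads) lies 54 mm ahead of it; z points along the fingers, y is the line along which they close (so a half turn about z gives the same grasp; the last joint's range is limited). The gripper opens to 85 mm and grips with 20 to 120 N. Pads are 22 mm wide; open, the fingers measure 114 mm over their backs; the gripper's body (76 mm by 85 mm) begins 54 mm behind the grasp point. The pads swing forward as they close: fully open they stand 13 mm farther back than shut.
Start: joints at [1.114, 0.628, 0.038, 1.517, -0.027, 0.996, -0.02], TCP at [247.629, -600.997, 303.913] pointing down, gripper open.
Joint ranges: [-3.06, 3.06], [-0.37, 2.12], [-1.25, 1.32], [0.18, 2.47], [-1.1, 4.24], [0.23, 1.98], [-2.94, 2.94]. Speed limits (rad/s): [2.57, 2.57, 3.14, 3.14, 3.14, 3.14, 3.14].

INTERFACE

Orientations are given as [roll, pitch, yaw] about the fixed x, y, z axes, in that order (R = Rz(yaw) Ry(pitch) Rx(roll)).
In Python, from cell import ctrl gives the robot as it stands.
- The arm moves only by the tool send_rows, never from a script. Its argument "rows" is a list that holds one entry, the list of rows, each a list of 6 numbers: the shift along the tool's x, y, z in cm, then the turn, a rotation vector about the tool's x, y, z in rad. In form: [[[tx, ty, tz, wx, wy, wz], ...]]. A call has 1 to 10 rows; each row is the pose to reach, as a shift and turn from the pose commanded when the call began, along the tool's axes at that moment; what a row does not reach only later rows make up. A row lasts 1/10 s, in which the tool goes at most 50 mm and 8.59 degrees, less where a joint would pass 70% of its speed; a pose out of reach is approached as far as the arm can. A call with a gripper value outside its range is refused whole. "grip" is the closure in counts, from 0 (fully open) to 255 (shut), set as the call begins (left out, the last holds). The fingers move at their own pace and stop on an object; the grip force is fixed at half the most. Time passes only in rows, so rows that repeat a pose let the fingers close. It gives the time, the measured TCP pose, the force, the opening and the grip force at its end, in the units of the state.
- ctrl.read_state(): the state, without advancing time (a new reading comes with each control period).
- ctrl.get_image(name): name is "side" or "top" or "wrist"; returns a dict with "pixels" (384x512x3 uint8, red, green, blue), "fx", "fy", "cx", "cy" (pixels), "extrinsics" (4x4, takes a point from camera to world coordinates); the wrist camera has in their place "mount" (4x4, takes a point from camera to tool coordinates, whose origin is the TCP and whose axes are the flange's). Camera axes: x right, y up, looking along -z (the intrinsics and any distortion apply to the point x, -y, -z); pixel columns grow to the right and rows downward; lengths in mm; the calibration is good to about 2 mm. A picture is of the moment at which its call begins: read the wrist's pose just before it. There is no depth.
- ctrl.finish_job(): hands the job in; it is judged then, once.
The state is a dict: "clock": time; "qpos": joint angles; "qd": joint speeds; "tau": joint torques, N m; "eef_pos": TCP position; "tool_rot": TCP orientation; "force": force on the tool from outside, world axes, zero at the start; "torque": the same for the moment, N m; "width": finger opening in mm; "gripper_force": force on a finger pad.
Only numpy, scipy, OpenCV 4.12 (cv2) and the standard library are available. Lean on these libraries where they do the work, as an engineer would, in place of code of your own. Each camera call takes 0.05 s, during which the arm holds its last target. There are 200 camera calls.

## Working session

There is one attempt and no reset: what is moved stays moved. The work goes in short steps, Python scripts to look and compute and a tool call to move; the robot and the scene stay as the last step left them, time stands still between calls to the robot, and variables do not carry over. Pictures are saved under pics/ and viewed, at most 10 in all, crops included, and the job is handed in when it is done.

Besides the shell and the picture viewer there is one more tool, called as a command line: name --argument value ..., lists and objects as JSON in quotes. send_rows: Moves the arm, as the interface text tells. Its arguments: {"type":"object","properties":{"rows":{"type":"array","items":{"type":"array","items":{"type":"array","items":{"type":"number"}}}},"grip":{"type":"number"}},"required":["rows"]}

```bash
mkdir -p pics; cat > h.py <<'E'
import numpy as np, cv2
from cell import ctrl
def save(im,n): cv2.imwrite('pics/'+n+'.png',cv2.cvtColor(im,cv2.COLOR_RGB2BGR))
def ray(im,u,v,E):
    d=np.array([(u-im['cx'])/im['fx'],-(v-im['cy'])/im['fy'],-1]); E=np.array(E)
    return E[:3,3],E[:3,:3]@d
def plane(o,d,z): return o+d*(z-o[2])/d[2]
def proj(im,p,E):
    E=np.array(E); c=E[:3,:3].T@(np.array(p)-E[:3,3]); return im['cx']+im['fx']*c[0]/-c[2], im['cy']-im['fy']*c[1]/-c[2]
def two(a,b):
    (o1,d1),(o2,d2)=a,b
    t=np.linalg.lstsq(np.c_[d1,-d2],o2-o1,rcond=None)[0]
    p,q=o1+d1*t[0],o2+d2*t[1]; return (p+q)/2,np.linalg.norm(p-q)
E
python3 - <<'E'
from h import *
s=ctrl.read_state();print({k:np.round(v,3) for k,v in s.items()})
t=ctrl.get_image('top');d=ctrl.get_image('side')
for n,i in(('top',t),('side',d)):
    print(n,[k for k in i],i['fx'],i['cx'],i['cy'],np.round(i['extrinsics'],3).tolist())
    np.save(n+'.npy',i,allow_pickle=True)
save(t['pixels'],'top1');save(d['pixels'],'side1')
E
```

```text
{'clock': np.float64(0.0), 'qpos': array([ 1.114,  0.629,  0.038,  1.518, -0.027,  0.996, -0.02 ]), 'qd': array([ 0.   ,  0.001,  0.001,  0.   , -0.   , -0.   , -0.001]), 'tau': array([ 1.0000e-03, -5.6340e+01,  1.2260e+00, -1.9344e+01,  1.1000e-02,
        1.1000e-02, -0.0000e+00]), 'eef_pos': array([ 247.448, -600.508,  302.967]), 'tool_rot': array([-3.14 ,  0.   ,  0.391]), 'force': array([-1.044, -0.037,  0.1  ]), 'torque': array([-0.006,  0.024, -0.001]), 'gripper_force': np.float64(0.0), 'width': np.float64(85.08)}
top ['pixels', 'fx', 'fy', 'cx', 'cy', 'extrinsics'] 405.2264154264238 255.83933980133904 196.63660911571984 [[-0.029, 0.996, -0.08, 464.843], [-1.0, -0.029, 0.002, 7.284], [-0.0, 0.08, 0.997, 729.673], [0.0, 0.0, 0.0, 1.0]]
side ['pixels', 'fx', 'fy', 'cx', 'cy', 'extrinsics'] 474.7413765769088 257.98240460903236 191.06850600134462 [[0.978, 0.137, -0.156, 394.936], [-0.208, 0.654, -0.727, -599.546], [0.002, 0.744, 0.668, 605.031], [0.0, 0.0, 0.0, 1.0]]
```

View pics/top1.png

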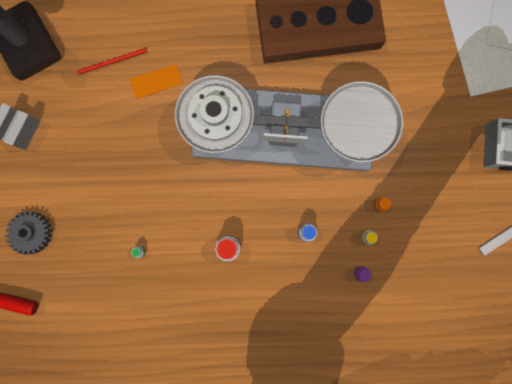

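View pics/side1.png

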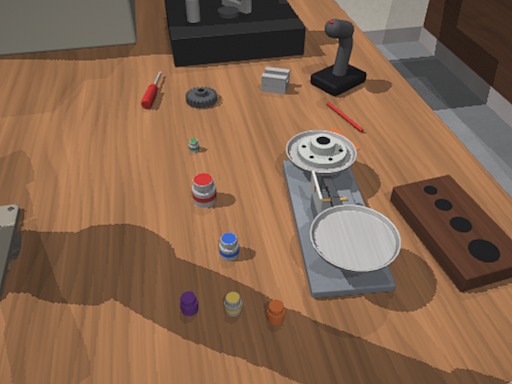

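Top view: candidates for the 100 g weight are yellow (370,238), orange look-alike (384,204) and purple look-alike (363,275). Blue is at (308,233), red at (228,248), green at (137,252) and the empty pan at (361,121). In the side view, yellow is at (233,303), purple (189,303), orange (276,312), blue (229,246) and the pan (355,238). I choose yellow, then measure and check it in a crop.

```bash
python3 - <<'E'
from h import *
t=np.load('top.npy',allow_pickle=True).item();d=np.load('side.npy',allow_pickle=True).item()
R={'yellow':(22,34,110),'blue':(100,125,120),'orange':(5,14,190),'purple':(126,150,80)}
win={'top':{'yellow':(370,238),'blue':(308,233),'orange':(384,204),'purple':(363,275),'pan':(361,121)},
'side':{'yellow':(233,303),'blue':(229,246),'orange':(276,312),'purple':(189,303),'pan':(355,238)}}
C={}
for n,i in(('top',t),('side',d)):
    hsv=cv2.cvtColor(i['pixels'],cv2.COLOR_RGB2HSV)
    for c,(u,v) in win[n].items():
        r=20 if c!='pan' else 60
        m=np.zeros(hsv.shape[:2],np.uint8); sl=np.s_[v-r:v+r,u-r:u+r]
        if c=='pan': mm=(hsv[...,1]<45)&(hsv[...,2]>125)
        else: lo,hi,sa=R[c]; mm=(hsv[...,0]>=lo)&(hsv[...,0]<=hi)&(hsv[...,1]>=sa)
        m[sl]=mm[sl]*255
        cs=cv2.findContours(m,cv2.RETR_EXTERNAL,cv2.CHAIN_APPROX_NONE)[0]
        cs=sorted(cs,key=cv2.contourArea)[::-1][:2]
        for k,x in enumerate(cs):
            if len(x)<5: continue
            e=cv2.fitEllipse(cv2.convexHull(x)) if len(cv2.convexHull(x))>=5 else cv2.minAreaRect(x)
            print(n,c,np.round(e[0],1),np.round(e[1],1),cv2.contourArea(x))
            if k==0: C[n,c]=e[0]
for c in win['top']:
    p,g=two(ray(t,*C['top',c],t['extrinsics']),ray(d,*C['side',c],d['extrinsics']))
    print(c,np.round(p,1),'gap',round(g,1))
cr=d['pixels'][215:345,160:310]
save(cv2.resize(cr,None,fx=4,fy=4,interpolation=cv2.INTER_CUBIC),'crop1')
E
```

```text
top yellow [371.1 237.3] [10.6 11.1] 83.0
top blue [308.8 232.2] [12.6 12.9] 117.5
top orange [382.2 203.7] [14.7 17.2] 178.0
top purple [362.9 274.1] [13.8 14.9] 148.5
top pan [350.8 130.1] [ 85.5 110.6] 6011.0
top pan [308.   99.7] [13.  24.9] 170.0
side yellow [232.5 296.8] [10.5 11.9] 88.5
side yellow [233.1 308.1] [10.5 16.6] 23.5
side blue [228.3 237.8] [10.3 13.6] 100.5
side blue [228.9 250.6] [12.4 18.2] 30.0
side purple [188.7 303.5] [17.9 25.2] 320.0
side pan [341.4 235.4] [107.6 125.5] 6952.0
yellow [ 445.1 -190.3   28.9] gap 0.1
blue [457.1 -82.4  37.3] gap 0.0Traceback (most recent call last):
  File "<stdin>", line 23, in <module>
KeyError: ('side', 'orange')
```

```bash
python3 - <<'E'
from h import *
t=np.load('top.npy',allow_pickle=True).item();d=np.load('side.npy',allow_pickle=True).item()
C={}
vis=[]
for n,i,(u,v),r in(('top',t,(361,121),46),('side',d,(355,238),52)):
    hsv=cv2.cvtColor(i['pixels'],cv2.COLOR_RGB2HSV)
    print(n,hsv[v,u],hsv[v,u-20],hsv[v+20,u])
    mm=((hsv[...,1]<50)&(hsv[...,2]>150)).astype(np.uint8)*255
    m=np.zeros_like(mm); sl=np.s_[v-r:v+r,u-r:u+r]; m[sl]=mm[sl]
    m=cv2.morphologyEx(cv2.morphologyEx(m,cv2.MORPH_CLOSE,np.ones((3,3))),cv2.MORPH_OPEN,cv2.getStructuringElement(2,(15,15)))
    x=max(cv2.findContours(m,0,cv2.CHAIN_APPROX_NONE)[0],key=cv2.contourArea)
    e=cv2.fitEllipse(cv2.convexHull(x));C[n]=e[0];print(n,np.round(e[0],1),np.round(e[1],1),cv2.boundingRect(x))
    im=i['pixels'].copy();cv2.ellipse(im,e,(255,0,0),1)
    vis.append(cv2.resize(im[v-60:v+60,u-60:u+60],(390,390)))
p,g=two(ray(t,*C['top'],t['extrinsics']),ray(d,*C['side'],d['extrinsics']))
print('pan rim',np.round(p,1),g)
for z in(87,95): print([np.round(plane(*ray(i,*C[n],i['extrinsics']),z),1) for n,i in(('top',t),('side',d))])
cr=cv2.resize(d['pixels'][235:335,160:300],(780,557)) 
cr=cv2.resize(d['pixels'][270:335,165:295],(390,195),interpolation=2)
save(np.vstack([np.hstack(vis),np.hstack([cr,cv2.resize(t['pixels'][190:290,290:490],(390,195),interpolation=2)])]),'crop1')
E
```

```text
top [ 15  11 185] [ 13  12 187] [ 11  11 185]
top [358.6 121. ] [75.6 78.6] (321, 81, 76, 80)
side [ 10   4 188] [  0   4 191] [ 10   4 189]
side [357.1 238.6] [64.4 88. ] (312, 205, 86, 66)
pan rim [ 636.7 -164.9   83. ] 3.148004308404603
[array([ 634.1, -163.4,   87. ]), array([ 636.6, -168.1,   87. ])]
[array([ 632. , -161.3,   95. ]), array([ 632.8, -174.7,   95. ])]
```

View pics/crop1.png

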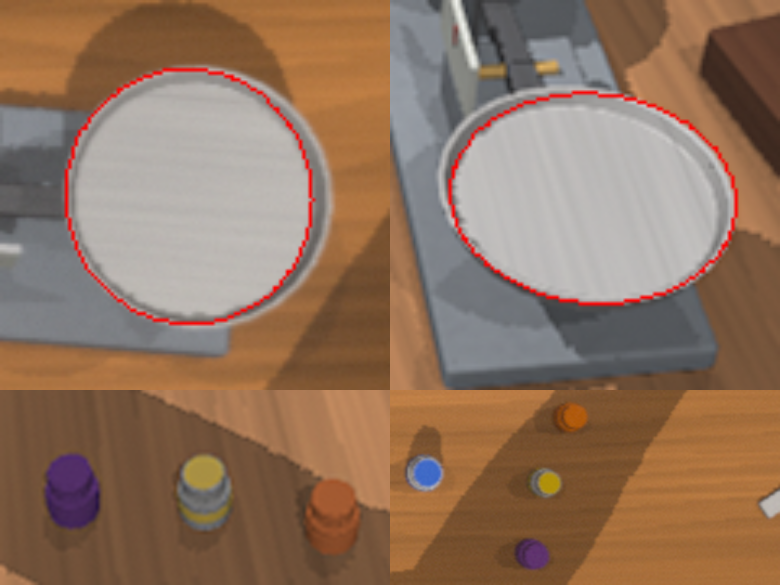

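The crop shows the yellow band and top on the steel knob in the middle, with plain purple to its left and plain orange to its right. The pan's outer rim in the top view is centred near (361.8,121.8). Next I compute the move to above the yellow weight.

```bash
cat >> h.py <<'E'
from scipy.spatial.transform import Rotation as Rn
def go(p,yaw=0.):
    s=ctrl.read_state(); R=Rn.from_euler('xyz',s['tool_rot'])
    d=R.inv().apply(np.array(p)-s['eef_pos'])/10
    w=(R.inv()*Rn.from_euler('xyz',[np.pi,0,yaw])).as_rotvec()
    print('row',np.round(d,2),np.round(w,3),'t',s['clock'],'at',np.round(s['eef_pos'],1),'F',np.round(s['force'],1),'w',s['width'])
E
python3 - <<'E'
from h import *
t=np.load('top.npy',allow_pickle=True).item();d=np.load('side.npy',allow_pickle=True).item()
print(plane(*ray(t,361.8,121.8,t['extrinsics']),95),two(ray(t,361.8,121.8,t['extrinsics']),ray(d,356.1,238.3,d['extrinsics'])))
go([445,-190,180])
E
```

```text
[ 630.54831102 -166.2406822    95.        ] (array([ 633.51288213, -168.36911945,   88.32442019]), np.float64(2.402606556883751))
row [ 33.9  -30.42  12.36] [-0.002  0.     0.391] t 0.1 at [ 247.4 -600.6  303.1] F [ 0.2 -0.7 -0.1] w 85.4656543741566
```

send_rows --rows '[[[33.9,-30.4,12.3,0,0,0.391],[33.9,-30.4,12.3,0,0,0.391],[33.9,-30.4,12.3,0,0,0.391],[33.9,-30.4,12.3,0,0,0.391],[33.9,-30.4,12.3,0,0,0.391],[33.9,-30.4,12.3,0,0,0.391],[33.9,-30.4,12.3,0,0,0.391],[33.9,-30.4,12.3,0,0,0.391],[33.9,-30.4,12.3,0,0,0.391],[33.9,-30.4,12.3,0,0,0.391]]]' --grip 110

```text
clock: 1.1
eef_pos: [446.6, -185.6, 179.6]
tool_rot: [-3.138, 0.001, 0.006]
force: [-0.1, 1.1, -0.1]
width: 48.5
gripper_force: 0.0
```

```bash
python3 -c "
from h import *
go([445,-190,180])"
```

```text
row [-0.16  0.44 -0.04] [-0.003  0.001  0.006] t 1.1 at [ 446.6 -185.6  179.6] F [-0.1  1.1 -0.1] w 48.465437876525314
```

```bash
cat >> h.py <<'E'
def wrist():
    s=ctrl.read_state(); i=ctrl.get_image('wrist')
    T=np.eye(4);T[:3,:3]=Rn.from_euler('xyz',s['tool_rot']).as_matrix();T[:3,3]=s['eef_pos']
    return i,T@np.array(i['mount'])
def blob(i,lo,hi,sa):
    h=cv2.cvtColor(i['pixels'],cv2.COLOR_RGB2HSV)
    m=cv2.inRange(h,(lo,sa,40),(hi,255,255))
    cs=[c for c in cv2.findContours(m,0,cv2.CHAIN_APPROX_NONE)[0] if cv2.contourArea(c)>60]
    return [(cv2.fitEllipse(c)) for c in sorted(cs,key=cv2.contourArea)[::-1][:3]]
E
python3 - <<'E'
from h import *
i,E=wrist();save(i['pixels'],'w1');print(np.round(E,2).tolist(),i['fx'])
for n,a,z in(('y',(22,34,110),29),('b',(100,125,120),37.5)):
    for e in blob(i,*a): print(n,np.round(e[0],1),np.round(e[1],1),np.round(plane(*ray(i,*e[0],E),z),1))
E
```

```text
[[0.01, 0.96, 0.3, 523.53], [-1.0, 0.01, -0.0, -186.07], [-0.0, -0.3, 0.96, 249.76], [0.0, 0.0, 0.0, 1.0]] 287.8350585269088
y [263.9 199.3] [19.4 20.8] [ 446.3 -192.7   29. ]
b [123.7 186.9] [26.6 30.9] [458.5 -84.1  37.5]
b [129.1 182.8] [43.1 54. ] [461.9 -88.7  37.5]
```

View pics/w1.png

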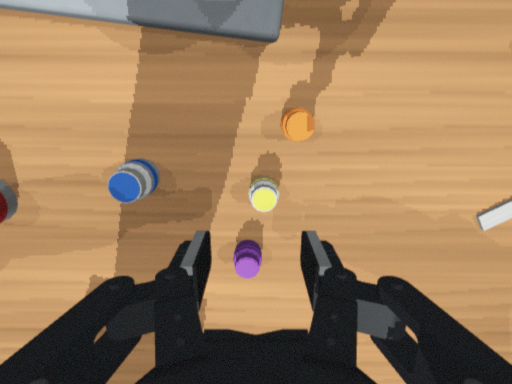

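Wrist view: the yellow top is at (264,199) between purple (247,260) and orange (298,124), and blue is at (124,187). This agrees with the earlier fix to within 2 mm. Descending over yellow at (445.7,-191.3).

```bash
python3 -c "
from h import *
go([445.7,-191.5,95])"
```

```text
row [-0.17  0.83  8.41] [-0.005  0.001  0.009] t 1.15 at [ 447.5 -183.6  179.2] F [ 2.   2.5 -0.4] w 48.77712088279679
```

send_rows --rows '[[[0,0.05,3,0,0,0],[0,0.05,5,0,0,0],[0,0.05,5,0,0,0],[0,0.05,5,0,0,0],[0,0.05,5,0,0,0]]]'

```text
clock: 1.65
eef_pos: [445.7, -191.8, 131.8]
tool_rot: [3.141, -0.001, -0.001]
force: [-0.3, 0.7, 0.0]
width: 48.4
gripper_force: 0.0
```

```bash
python3 -c "
from h import *
go([445.7,-191.5,79])"
```

```text
row [-0.01 -0.03  5.28] [ 0.001 -0.001 -0.001] t 1.65 at [ 445.7 -191.8  131.8] F [-0.3  0.7  0. ] w 48.44002252982548
```

send_rows --rows '[[[0,0,2.5,0,0,0],[0,0,4,0,0,0],[0,0,4.6,0,0,0],[0,0,5.0,0,0,0],[0,0,5.2,0,0,0],[0,0,5.2,0,0,0],[0,0,5.2,0,0,0]]]'

```text
clock: 2.35
eef_pos: [445.7, -191.5, 79.7]
tool_rot: [3.141, -0.001, -0.0]
force: [-0.0, -1.0, -0.2]
width: 48.1
gripper_force: 0.0
```

send_rows --rows '[[[0,0,0,0,0,0],[0,0,0,0,0,0],[0,0,0,0,0,0],[0,0,0,0,0,0],[0,0,0,0,0,0],[0,0,0,0,0,0]]]' --grip 255

```text
clock: 2.95
eef_pos: [445.5, -191.4, 79.7]
tool_rot: [3.141, -0.001, -0.0]
force: [-0.0, 0.3, 6.1]
width: 22.4
gripper_force: 58.5
```

send_rows --rows '[[[0,0,-0.5,0,0,0],[0,0,-2,0,0,0],[0,0,-5,0,0,0],[0,0,-9,0,0,0],[0,0,-12,0,0,0],[0,0,-12.5,0,0,0],[0,0,-12.5,0,0,0],[0,0,-12.5,0,0,0]]]'

```text
clock: 3.75
eef_pos: [444.7, -190.8, 203.1]
tool_rot: [-3.141, 0.002, 0.0]
force: [0.9, 0.3, -1.0]
width: 22.1
gripper_force: 58.9
```

```bash
python3 - <<'E'
from h import *
go([632,-167,205])
s=ctrl.get_image('side');i,E=wrist()
u,v=map(int,proj(s,[445,-191,145],s['extrinsics']));print(u,v)
x0,y0=max(0,u-60),max(0,v-45)
save(np.hstack([cv2.resize(s['pixels'][y0:y0+90,x0:x0+120],(400,300),interpolation=2),cv2.resize(i['pixels'][150:384,110:422],(400,300),interpolation=2)]),'g1')
E
```

```text
row [18.73 -2.38 -0.22] [-0.001  0.002  0.   ] t 3.75 at [ 444.7 -190.8  203.1] F [ 0.9  0.3 -1. ] w 22.065201578859824
229 243
```

View pics/g1.png

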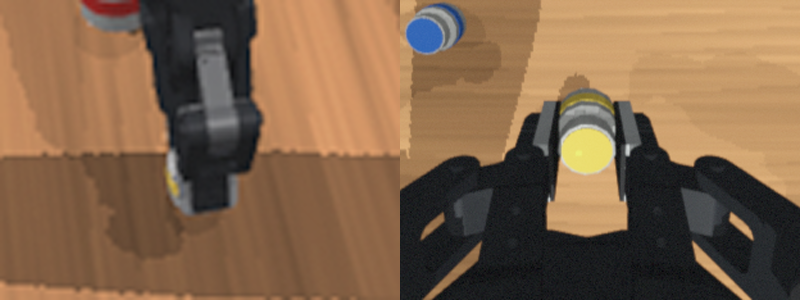

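The weight is held upright and centred between the pads: yellow top at (587,150), band at (587,105). I carry it towards the pan and measure the rim from two wrist positions.

send_rows --rows '[[[4,-1,-2.5,0,0,0],[8,-2,-2.5,0,0,0],[11,-2.4,-2.5,0,0,0],[11.5,-2.4,-2.5,0,0,0],[11.5,-2.4,-2.5,0,0,0],[11.5,-2.4,-2.5,0,0,0],[11.5,-2.4,-2.5,0,0,0]]]'

```text
clock: 4.55
eef_pos: [558.6, -168.0, 228.4]
tool_rot: [-3.141, 0.002, -0.002]
force: [-0.3, 0.1, -0.4]
width: 22.4
gripper_force: 58.9
```

```bash
python3 - <<'E'
from h import *
i,E=wrist();save(i['pixels'],'p1');np.save('p1.npy',(i,E),allow_pickle=True) if 0 else __import__('pickle').dump((i,E),open('p1.pkl','wb'))
go([632,-167,230])
E
```

```text
row [ 7.31 -0.1  -0.14] [-0.     0.002 -0.002] t 4.6 at [ 558.9 -167.9  228.7] F [-0.4  0.7 -1. ] w 22.293799388439098
```

send_rows --rows '[[[3,0,0,0,0,0],[6,0,0,0,0,0],[7,0,0,0,0,0],[7,0,0,0,0,0],[7,0,0,0,0,0],[7,0,0,0,0,0]]]'

```text
clock: 5.2
eef_pos: [628.8, -167.8, 228.9]
tool_rot: [-3.141, 0.002, -0.001]
force: [0.1, -0.4, -0.8]
width: 22.2
gripper_force: 58.9
```

```bash
python3 - <<'E'
from h import *
i,E=wrist();__import__('pickle').dump((i,E),open('p2.pkl','wb'))
a=__import__('pickle').load(open('p1.pkl','rb'))[0]['pixels']
save(cv2.resize(np.hstack([a,i['pixels']]),(800,300)),'p12')
go([632,-167,230])
E
```

```text
row [ 0.3  -0.07 -0.1 ] [-0.     0.001 -0.001] t 5.25 at [ 629.  -167.7  229. ] F [-0.   0.3 -1.6] w 22.160564391486467
```

View pics/p12.png

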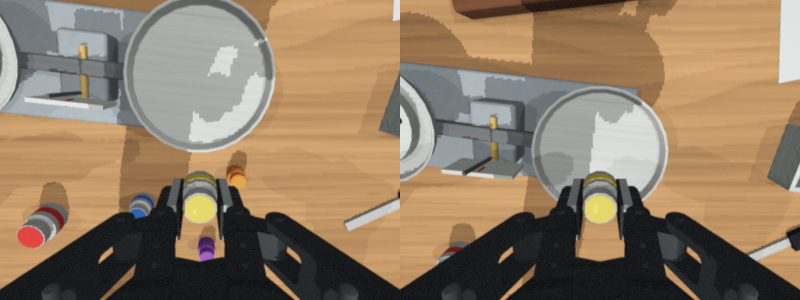

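View 1 (left) shows the empty pan rim spanning about u 156 to 352 in full pixels, with its bottom at v≈195. View 2 spans u 169 to 343 with its top at v≈110. The held weight is upright in both. I fit the rim circle at several plane heights to get its height and centre.

```bash
python3 - <<'E'
from h import *
import pickle
from scipy.optimize import least_squares
def bnd(i,c,angs,r0,r1):
    hsv=cv2.cvtColor(i['pixels'],cv2.COLOR_RGB2HSV); P=[]
    for a in angs:
        for r in np.arange(r1,r0,-0.5):
            u,v=c[0]+r*np.cos(a),c[1]+r*np.sin(a)
            if 0<=u<512 and 0<=v<384 and hsv[int(round(v)),int(round(u)),1]<70: 
                P.append((u,v)); break
    return P
D=np.deg2rad
S=[(bnd(*( pickle.load(open('p1.pkl','rb'))[0],(254,96),D(np.r_[-35:115:3]),70,115)),)+pickle.load(open('p1.pkl','rb')),
   (bnd(*( pickle.load(open('p2.pkl','rb'))[0],(256,187),D(np.r_[-50:45:3]),60,100)),)+pickle.load(open('p2.pkl','rb'))]
for z in(80,86,90,95,100):
    o=[]
    for P,i,E in S:
        X=np.array([plane(*ray(i,u,v,E),z)[:2] for u,v in P])
        f=least_squares(lambda q:np.hypot(*(X-q[:2]).T)-q[2],[632,-167,62],loss='soft_l1',f_scale=1)
        o.append(np.r_[f.x,np.median(abs(f.fun)),len(P)])
    print(z,np.round(o,1).tolist())
E
```

```text
80 [[633.2, -168.4, 70.0, 0.2, 50.0], [628.5, -168.5, 70.2, 0.2, 32.0]]
86 [[633.2, -168.5, 68.1, 0.2, 50.0], [630.6, -168.5, 68.3, 0.2, 32.0]]
90 [[633.3, -168.5, 66.8, 0.2, 50.0], [632.1, -168.5, 67.0, 0.2, 32.0]]
95 [[633.3, -168.5, 65.2, 0.2, 50.0], [633.8, -168.5, 65.4, 0.2, 32.0]]
100 [[633.4, -168.5, 63.6, 0.2, 50.0], [635.6, -168.5, 63.8, 0.2, 32.0]]
```

Rim height ≈94 mm and centre (633.3,-168.5), so the floor is at about 86–87 mm, as described. I place the 100 g weight at x=657, with its underside reaching the floor at TCP z ≈166.7.

send_rows --rows '[[[1.5,0.05,0,0,0,0],[2.8,0.08,1.5,0,0,0],[2.8,0.08,3.5,0,0,0],[2.8,0.08,4.5,0,0,0],[2.8,0.08,5.1,0,0,0],[2.8,0.08,5.4,0,0,0],[2.8,0.08,5.6,0,0,0],[2.8,0.08,5.7,0,0,0],[2.8,0.08,5.7,0,0,0]]]'

```text
clock: 6.15
eef_pos: [658.5, -168.2, 172.4]
tool_rot: [3.141, -0.001, -0.0]
force: [0.5, -0.1, -1.2]
width: 22.2
gripper_force: 58.9
```

```bash
python3 -c "
from h import *
go([657,-168.5,166.7])"
```

```text
row [-0.15  0.03  0.57] [ 0.    -0.001 -0.   ] t 6.15 at [ 658.5 -168.2  172.4] F [ 0.5 -0.1 -1.2] w 22.156191142000246
```

send_rows --rows '[[[-0.1,0,0.1,0,0,0],[-0.1,0,0.2,0,0,0],[-0.1,0,0.3,0,0,0],[-0.1,0,0.4,0,0,0],[-0.1,0,0.45,0,0,0],[-0.1,0,0.5,0,0,0],[-0.1,0,0.5,0,0,0]]]'

```text
clock: 6.85
eef_pos: [657.3, -168.2, 166.9]
tool_rot: [3.142, -0.0, -0.0]
force: [-0.1, 0.2, -1.6]
width: 22.2
gripper_force: 58.9
```

```bash
python3 - <<'E'
from h import *
go([657,-168.5,166.7])
for n in('side',):
    i=ctrl.get_image(n); u,v=map(int,proj(i,[640,-168,95],i['extrinsics']))
    save(cv2.resize(i['pixels'][v-75:v+75,u-100:u+100],(800,600),interpolation=2),'pl1')
E
```

```text
row [-0.03  0.03  0.02] [ 0. -0. -0.] t 6.85 at [ 657.3 -168.2  166.9] F [-0.1  0.2 -1.6] w 22.175316155273567
```

View pics/pl1.png

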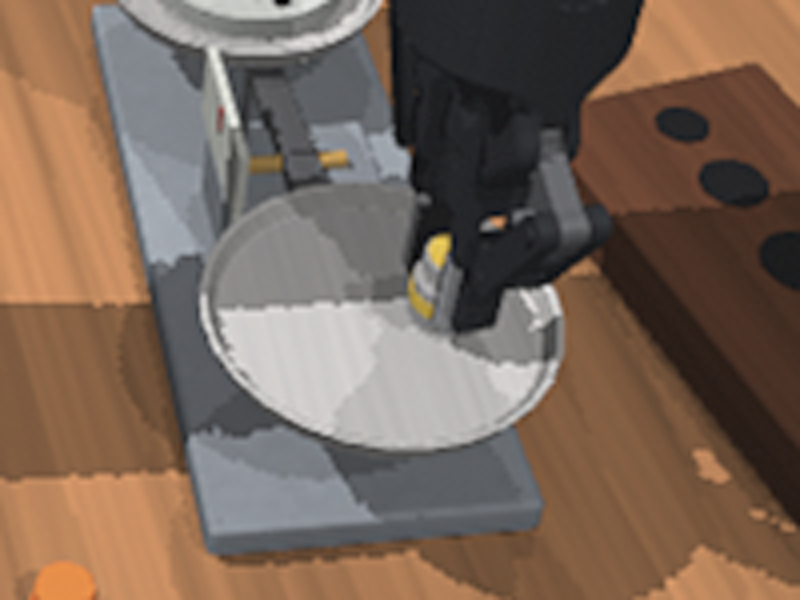

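The weight is inside the pan and its base is very near the floor. The force still reads the carried weight, so I lower it in small steps.

send_rows --rows '[[[0,0,0.05,0,0,0],[0,0,0.1,0,0,0],[0,0,0.1,0,0,0]]]'

```text
clock: 7.2
eef_pos: [657.3, -168.2, 166.2]
tool_rot: [3.141, -0.0, -0.0]
force: [-0.6, 0.3, 1.8]
width: 22.2
gripper_force: 59.0
```

send_rows --rows '[[[0,0,0.05,0,0,0],[0,0,0.1,0,0,0],[0,0,0.1,0,0,0]]]'

```text
clock: 7.5
eef_pos: [657.3, -168.3, 164.9]
tool_rot: [3.141, -0.0, -0.0]
force: [0.1, -0.3, 2.0]
width: 22.2
gripper_force: 59.0
```

send_rows --rows '[[[0,0,0.05,0,0,0],[0,0,0.1,0,0,0],[0,0,0.1,0,0,0]]]'

```text
clock: 7.8
eef_pos: [657.3, -168.3, 163.9]
tool_rot: [3.141, -0.0, -0.0]
force: [-0.2, -0.4, 1.6]
width: 22.3
gripper_force: 59.0
```

Contact came at TCP z ≈166.3, and the pan now yields under about 2 N. I back up 2 mm and release.

send_rows --rows '[[[0,0,-0.1,0,0,0],[0,0,-0.2,0,0,0],[0,0,-0.2,0,0,0]]]'

```text
clock: 8.1
eef_pos: [657.4, -168.2, 166.2]
tool_rot: [3.142, -0.0, -0.0]
force: [-0.8, -1.0, 2.6]
width: 21.9
gripper_force: 59.0
```

send_rows --rows '[[[0,0,0,0,0,0],[0,0,0,0,0,0],[0,0,0,0,0,0],[0,0,0,0,0,0]]]' --grip 125

```text
clock: 8.5
eef_pos: [657.3, -167.9, 165.7]
tool_rot: [-3.141, 0.0, -0.0]
force: [0.2, -0.6, -0.2]
width: 43.3
gripper_force: 0.0
```

send_rows --rows '[[[0,0,-0.5,0,0,0],[0,0,-2,0,0,0],[0,0,-5,0,0,0],[-1,0,-7,0,0,0],[-4,0,-8,0,0,0],[-8,0,-8,0,0,0],[-10,0,-8,0,0,0],[-10,0,-8,0,0,0],[-10,0,-8,0,0,0]]]'

```text
clock: 9.4
eef_pos: [558.4, -168.3, 247.4]
tool_rot: [3.141, -0.003, -0.0]
force: [0.8, -0.3, 0.5]
width: 43.8
gripper_force: 0.0
```

```bash
python3 - <<'E'
from h import *
go([458,-83.3,180])
i,E=wrist();save(i['pixels'],'pl2')
for e in blob(i,22,34,110): print(np.round(e[0],1),np.round(e[1],1),np.round(plane(*ray(i,*e[0],E),117),1))
E
```

```text
row [-10.06  -8.49   6.7 ] [ 0.    -0.003 -0.   ] t 9.4 at [ 558.4 -168.3  247.4] F [ 0.8 -0.3  0.5] w 43.82755913907585
[255.   62.5] [27.8 29.6] [ 658.7 -168.7  117. ]
```

View pics/pl2.png

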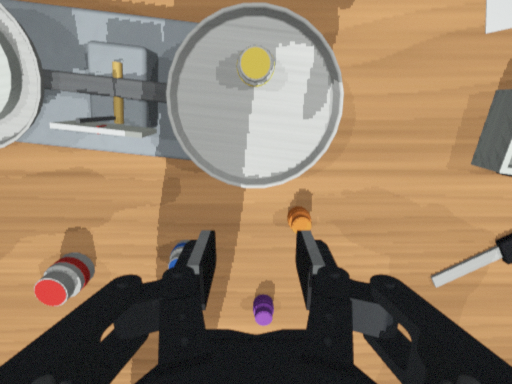

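The 100 g weight stands upright in the pan, with its top at (255,63), i.e. (658.7,-168.7). Now the blue weight at (458,-83.3).

send_rows --rows '[[[-5,-4.2,1,0,0,0],[-9,-7.5,3,0,0,0],[-10.05,-8.5,5,0,0,0],[-10.05,-8.5,6.7,0,0,0],[-10.05,-8.5,8.7,0,0,0],[-10.05,-8.5,9.5,0,0,0],[-10.05,-8.5,9.5,0,0,0],[-10.05,-8.5,9.5,0,0,0]]]' --grip 75

```text
clock: 10.25
eef_pos: [457.7, -83.4, 151.2]
tool_rot: [3.141, -0.001, -0.0]
force: [-0.2, -0.2, -0.3]
width: 60.3
gripper_force: 0.0
```

```bash
python3 - <<'E'
from h import *
go([458,-83.3,84])
i,E=wrist()
for e in blob(i,100,125,150): print(np.round(e[0],1),np.round(e[1],1),np.round(plane(*ray(i,*e[0],E),37.5),1))
E
```

```text
row [ 0.02 -0.01  6.72] [ 0.    -0.001 -0.   ] t 10.25 at [457.7 -83.4 151.2] F [-0.2 -0.2 -0.3] w 60.28627656759851
[256.1 215.9] [30.1 32.4] [458.5 -84.6  37.5]
```

send_rows --rows '[[[0.03,0.06,2.5,0,0,0],[0.03,0.06,5,0,0,0],[0.03,0.06,6,0,0,0],[0.03,0.06,6.5,0,0,0],[0.03,0.06,6.7,0,0,0],[0.03,0.06,6.7,0,0,0],[0.03,0.06,6.7,0,0,0]]]'

```text
clock: 11.0
eef_pos: [457.7, -83.8, 84.5]
tool_rot: [3.141, -0.001, -0.0]
force: [-0.1, -0.3, 0.8]
width: 60.3
gripper_force: 0.0
```

send_rows --rows '[[[0,0,0,0,0,0],[0,0,0,0,0,0],[0,0,0,0,0,0],[0,0,0,0,0,0],[0,0,0,0,0,0],[0,0,0,0,0,0]]]' --grip 255

```text
clock: 11.6
eef_pos: [457.4, -83.8, 84.7]
tool_rot: [-3.141, -0.001, -0.0]
force: [-0.3, 0.0, 6.9]
width: 28.4
gripper_force: 58.6
```

send_rows --rows '[[[0,0,-0.5,0,0,0],[0,0,-2,0,0,0],[0,0,-5,0,0,0],[0,0,-9,0,0,0],[0,0,-13,0,0,0],[0,0,-15,0,0,0],[0,0,-15,0,0,0],[0,0,-15,0,0,0]]]'

```text
clock: 12.4
eef_pos: [456.8, -83.2, 233.8]
tool_rot: [-3.141, -0.0, 0.0]
force: [-0.3, 0.2, -2.3]
width: 28.3
gripper_force: 59.6
```

```bash
python3 - <<'E'
from h import *
go([608,-168.5,230])
i,E=wrist();save(i['pixels'],'g2')
for a in((100,125,150),(22,34,110)):
  for e in blob(i,*a): print(np.round(e[0],1),np.round(e[1],1))
E
```

```text
row [15.12  8.54  0.38] [-0.001 -0.     0.   ] t 12.4 at [456.8 -83.2 233.8] F [-0.3  0.2 -2.3] w 28.34937528042583
[255.2 270.1] [42.8 48.7]
[256.1 262.9] [70.8 91.1]
```

send_rows --rows '[[[3,2.5,0,0,0,0],[7,5,0,0,0,0],[11,7.5,0,0,0,0],[14,8.5,0,0,0,0],[15.2,8.55,0,0,0,0],[15.2,8.55,2,0,0,0],[15.2,8.55,4,0,0,0],[15.2,8.55,4.8,0,0,0],[15.2,8.55,5.0,0,0,0],[15.2,8.55,5.0,0,0,0]]]'

```text
clock: 13.45
eef_pos: [608.8, -169.4, 183.3]
tool_rot: [-3.141, 0.001, -0.001]
force: [0.4, -0.1, -2.1]
width: 28.3
gripper_force: 59.7
```

```bash
python3 - <<'E'
from h import *
go([609,-168.5,172])
s=ctrl.get_image('side');i,E=wrist()
u,v=map(int,proj(s,[630,-168,95],s['extrinsics']))
a=cv2.resize(s['pixels'][v-60:v+60,u-80:u+80],(400,300),interpolation=2)
save(np.hstack([a,cv2.resize(i['pixels'][84:384,56:456],(400,300),interpolation=2)]),'g2')
E
```

```text
row [ 0.02 -0.09  1.13] [-0.     0.001 -0.001] t 13.45 at [ 608.8 -169.4  183.3] F [ 0.4 -0.1 -2.1] w 28.332431344675555
```

View pics/g2.png

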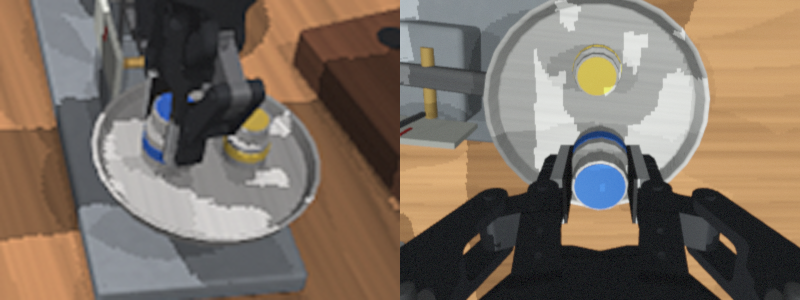

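The blue weight is upright at (600,185) in the wrist view, clear of the yellow one at (597,75). I lower it to contact, then follow the pan down to level before releasing.

send_rows --rows '[[[0,-0.06,0.4,0,0,0],[0,-0.06,0.7,0,0,0],[0,-0.06,0.9,0,0,0],[0,-0.06,1.0,0,0,0],[0,-0.06,1.1,0,0,0],[0,-0.06,1.15,0,0,0],[0,-0.06,1.2,0,0,0],[0,-0.06,1.25,0,0,0],[0,-0.06,1.3,0,0,0],[0,-0.06,1.3,0,0,0]]]'

```text
clock: 14.55
eef_pos: [609.1, -168.7, 171.1]
tool_rot: [3.141, -0.0, -0.0]
force: [-0.2, 0.4, -0.6]
width: 28.5
gripper_force: 59.7
```

send_rows --rows '[[[0,0,0.1,0,0,0],[0,0,0.2,0,0,0],[0,0,0.3,0,0,0],[0,0,0.4,0,0,0],[0,0,0.5,0,0,0],[0,0,0.6,0,0,0],[0,0,0.6,0,0,0]]]'

```text
clock: 15.25
eef_pos: [609.1, -168.8, 164.8]
tool_rot: [3.141, -0.0, -0.0]
force: [-0.6, -1.1, -0.0]
width: 28.5
gripper_force: 59.7
```

```bash
python3 - <<'E'
from h import *
go([609,-168.5,159.7])
E
```

```text
row [-0.01 -0.03  0.51] [ 0. -0. -0.] t 15.25 at [ 609.1 -168.8  164.8] F [-0.6 -1.1 -0. ] w 28.51268626761024
```

send_rows --rows '[[[0,0,0.1,0,0,0],[0,0,0.2,0,0,0],[0,0,0.3,0,0,0],[0,0,0.4,0,0,0],[0,0,0.45,0,0,0],[0,0,0.48,0,0,0],[0,0,0.48,0,0,0],[0,0,0.48,0,0,0]]]'

```text
clock: 16.05
eef_pos: [609.2, -168.6, 160.2]
tool_rot: [3.141, -0.0, -0.0]
force: [0.0, -2.1, 0.6]
width: 28.4
gripper_force: 59.7
```

send_rows --rows '[[[0,0,0,0,0,0],[0,0,0,0,0,0],[0,0,0,0,0,0],[0,0,0,0,0,0],[0,0,0,0,0,0],[0,0,0,0,0,0]]]' --grip 110

```text
clock: 16.65
eef_pos: [609.1, -168.6, 160.1]
tool_rot: [-3.141, 0.0, -0.0]
force: [0.3, 0.1, 0.5]
width: 48.5
gripper_force: 0.0
```

send_rows --rows '[[[0,0,-0.5,0,0,0],[0,0,-2,0,0,0],[0,0,-5,0,0,0],[0,0,-8,0,0,0],[-3,0,-10,0,0,0],[-7,0,-10,0,0,0],[-11,0,-10,0,0,0],[-14,0,-10,0,0,0],[-14,0,-10,0,0,0]]]'

```text
clock: 17.55
eef_pos: [464.9, -168.9, 261.4]
tool_rot: [-3.14, 0.002, -0.004]
force: [0.5, 0.1, -0.2]
width: 48.3
gripper_force: 0.0
```

send_rows --rows '[[[0,0,0,0,0,0],[0,0,0,0,0,0],[0,0,0,0,0,0],[0,0,0,0,0,0],[0,0,0,0,0,0],[0,0,0,0,0,0],[0,0,0,0,0,0],[0,0,0,0,0,0],[0,0,0,0,0,0],[0,0,0,0,0,0]]]'

```text
clock: 18.55
eef_pos: [469.1, -168.6, 260.1]
tool_rot: [3.142, -0.0, -0.0]
force: [-0.1, -0.3, 0.2]
width: 48.1
gripper_force: 0.0
```

```bash
python3 - <<'E'
from h import *
go([470,-168.5,259])
s=ctrl.get_image('side');t=ctrl.get_image('top')
for n,a in(('b',(100,125,120)),('y',(22,34,110))):
    c=[]
    for i,(u,v) in((t,(361,121)),(s,(355,238))):
        x=i.copy();x['pixels']=np.zeros_like(i['pixels']);sl=np.s_[v-60:v+60,u-60:u+60];x['pixels'][sl]=i['pixels'][sl]
        e=blob(x,*a);c.append(e[0][0] if e else None)
    print(n,c,two(ray(t,*c[0],t['extrinsics']),ray(s,*c[1],s['extrinsics'])) if None not in c else '')
u,v=335,215
save(np.hstack([cv2.resize(s['pixels'][v-95:v+85,u-85:u+95],(400,400),interpolation=2),cv2.resize(t['pixels'][40:220,230:410],(400,400),interpolation=2)]),'end')
E
```

```text
row [ 0.09 -0.01  0.11] [ 0. -0. -0.] t 18.55 at [ 469.1 -168.6  260.1] F [-0.1 -0.3  0.2] w 48.09972184290093
b [(366.1404724121094, 132.4339599609375), (341.4000549316406, 228.69482421875)] (array([ 609.13865912, -167.22166674,  113.11203281]), np.float64(0.46360126445019795))
y [(363.37628173828125, 103.44935607910156), (372.3879089355469, 227.67123413085938)] (array([ 657.43622474, -167.47382767,  105.07767208]), np.float64(0.3621741458628413))
```

View pics/end.png

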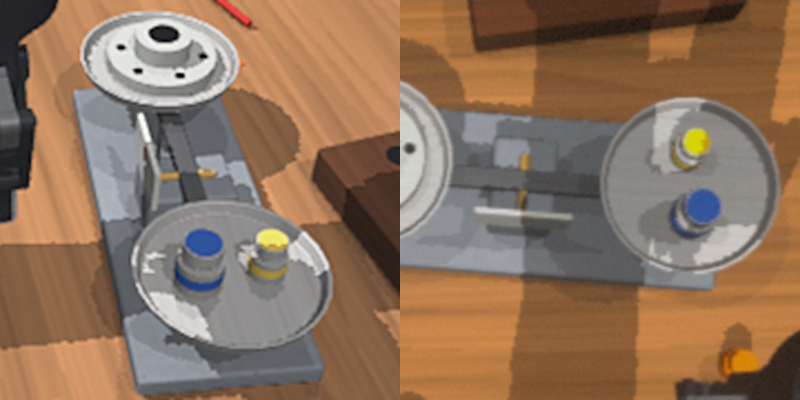

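Both weights stand upright in the pan: blue top at (203,243), yellow at (271,238) in the side crop. Their tops triangulate to 113.1 and 105.1 mm, which puts the floor at 75.1 mm, so the beam is level. The arm is clear of everything.

```bash
python3 -c "
from cell import ctrl
print(ctrl.finish_job())"
```

```text
the job is handed in; nothing more can be done
None
```

The 100 g and 200 g weights are both upright in the right pan, set down and released; the pan floor measures 75.1 mm, so the beam is level, and I handed the job in at about 18.6 s of the 58 s.

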